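# Put the battery packs on charge

### The arm

A 6-joint arm with a two-finger parallel gripper is mounted at the origin on the work surface. World frame = base frame: x ahead of the robot, y to its left, z up, the work surface at z = 0. Lengths are in m, angles in rad, forces in N, time in s.
With the tool pointing down it reaches from about 0.275 to 1 m from the base axis. Payload 8.4 kg.
Tool frame: the origin (TCP) lies on the centre line of the jaws, within the pads' length; the fingertips stand 17 mm ahead of it and the grasp point (between the pads) lies 2 mm behind it (bot.tcp_to_tips is the y of the fingertips in the tool frame, in m); y points along the fingers, z is the direction in which the jaws open and shut, and the axes are right-handed (so a half turn about y gives the same grasp; the last joint's range is limited). The gripper opens to 85 mm and grips with 20 to 120 N. Pads are 22 mm wide; open, the fingers measure 114 mm over their backs; the gripper's body (76 mm by 85 mm) begins 54 mm behind the grasp point. The pads swing forward as they close: fully open they stand 13 mm farther back than shut.
Start: joints at [1.301, 0.353, 1.633, -0, 1.155, -0.002], TCP at [0.165, 0.603, 0.248] pointing down, gripper open.
Joint ranges: [-2.63, 2.63], [-0.92, 2.1], [0.06, 2.66], [-1.3, 4.44], [0, 2.69], [-3.02, 3.02]. Speed limits (rad/s): [2.22, 2.22, 2.79, 3.14, 3.14, 3.14].

### API

Orientations are given as a unit quaternion [x, y, z, w].
In Python, from workcell import bot, hand, kinematics, get_obs, vision, hand_in gives the robot as it stands. The module is installed in compiled form; this text tells all that it offers. Calls block until the motion is done:
- bot.reach(position, orientation): joint-space move of the TCP to a pose.
- bot.servo_line(position, ori=None, velocity=0.15): straight line of the TCP; ori=None keeps the orientation; velocity is the mean speed in m/s.
- bot.goto_joints(angles): joint-space move.
- hand.move_gripper(opening, strength=None): finger opening in m; strength is the grip in N (None keeps the last); returns when the fingers have stopped.
- bot.dwell(seconds).
- kinematics.solve_ik(position, orientation): joint angles nearest the present ones, or None.
- get_obs(): the state.
- vision.read_camera(name): name is "scene" or "top" or "wrist"; returns a dict with "frame" (400x640x3 uint8, red, green, blue), "intrinsics" (3x3 intrinsics, pixels), "view" (4x4, takes a point from world to camera coordinates). Camera axes: x right, y down, z forward; pixel columns grow to the right and rows downward; lengths in m; the calibration is good to about 2 mm. A picture is of the moment at which its call begins. There is no depth.
A pose or a line that the arm cannot do raises bot.IKError and nothing moves.
- hand_in(): hands the job in, once; it reports no verdict.
The state is a dict: "time_s": time; "joint_pos": joint angles; "joint_vel": joint speeds; "joint_efforts": joint torques, N m; "position": TCP position; "orientation": TCP orientation; "wrist_force": force on the tool from outside, world axes, zero at the start; "ft_torque": the same for the moment, N m; "gripper_width": finger opening in m.
Only numpy, scipy, OpenCV 4.12 (cv2) and the standard library are available. Lean on these libraries where they do the work, as an engineer would, in place of code of your own. Each camera call takes 0.05 s, during which the arm holds its last target.

### The job

Clear the tape measure off the charger and set it down flat in the middle of the cork mat, and put every battery pack from the rack on charge, one to a pad, flat and squarely within a pad's outline: the packs lie too snugly in their bays to be gripped there, so slide each forward over the rack's front edge until it sticks out far enough to be pinched, and carry it over. When all packs are lying on their pads, start the charger by pressing its keys fully down one at a time, green, then yellow, then blue, letting each come up before the next. Leave the tape measure and the packs in place and do not disturb the screwdriver, the black roll of tape, the glass jar or the blue can.

Things in the scene. Friction and masses are not known exactly. Their poses are not given: they have to be found in the camera images.
- rack: fixed low plywood rack, 190 (x) x 238 (y) mm, shelf top 60 mm above the bench. Origin: centre of underside; front edge of shelf at x = -95 mm, facing the robot. Four strips along x on the shelf, 10 mm wide, tops 80 mm above the bench, leave three bays 66 mm wide at y = -76, 0, +76 mm, open in front and behind; under the front edge it is open but for side panels
- pack_a: one of 2 or 3 like flat battery packs (None if absent), yellow with black band, 140 (x) x 62 (y) x 16 mm thick, 0.22 kg, balanced in the middle. Origin: centre of underside. Starts flat in a bay of the rack, long side along the bay, end 2 to 18 mm behind the front edge, lower than the strips so fingers cannot get beside it; over 30 mm of free shelf behind it
- pack_b: one of 2 or 3 like flat battery packs (None if absent), yellow with black band, 140 (x) x 62 (y) x 16 mm thick, 0.22 kg, balanced in the middle. Origin: centre of underside. Starts flat in a bay of the rack, long side along the bay, end 2 to 18 mm behind the front edge, lower than the strips so fingers cannot get beside it; over 30 mm of free shelf behind it
- pack_c: one of 2 or 3 like flat battery packs (None if absent), yellow with black band, 140 (x) x 62 (y) x 16 mm thick, 0.22 kg, balanced in the middle. Origin: centre of underside. Starts flat in a bay of the rack, long side along the bay, end 2 to 18 mm behind the front edge, lower than the strips so fingers cannot get beside it; over 30 mm of free shelf behind it
- charger: fixed battery charger, 225 deep (x) x 370 wide (y) mm. Origin: centre of its underside, x points away from the robot side. A flat deck 20 mm above the bench carries three black pads with white outlines, side by side along y; behind the deck a black console (x = 53 to 113 mm, 50 mm high) carries three keys
- pad_1 (a point): centre of one charging pad (outline 150 x 76 mm, long side along the charger's x), on the deck surface 20 mm above the bench. Pads are 120 mm apart; any pack may go on any pad, either way round
- pad_2 (a point): centre of one charging pad (outline 150 x 76 mm, long side along the charger's x), on the deck surface 20 mm above the bench. Pads are 120 mm apart; any pack may go on any pad, either way round
- pad_3 (a point): centre of one charging pad (outline 150 x 76 mm, long side along the charger's x), on the deck surface 20 mm above the bench. Pads are 120 mm apart; any pack may go on any pad, either way round
- key_green_top (a point): centre of the top face of the green key (30 mm across), 18 mm above the console when up; pressed straight down; the keys stand 65 mm apart in any order
- key_yellow_top (a point): centre of the top face of the yellow key (30 mm across), 18 mm above the console when up; pressed straight down; the keys stand 65 mm apart in any order
- key_blue_top (a point): centre of the top face of the blue key (30 mm across), 18 mm above the console when up; pressed straight down; the keys stand 65 mm apart in any order
- key_green (a joint): travel of the green key, m: 0 up, 0.006 fully down; springs back, fully down takes 5 N; counts as pressed beyond 0.004
- key_yellow (a joint): travel of the yellow key, m: 0 up, 0.006 fully down; springs back, fully down takes 5 N; counts as pressed beyond 0.004
- key_blue (a joint): travel of the blue key, m: 0 up, 0.006 fully down; springs back, fully down takes 5 N; counts as pressed beyond 0.004
- tape: red tape measure lying flat, 66 (x) x 56 (y) x 34 mm high, 0.2 kg, with rounded edges. Origin: centre of its underside. It starts somewhere on the charger's deck
- mat: fixed square cork mat, 90 x 90 x 3 mm, on the bench behind the aisle between rack and charger. Origin: centre of its underside
- driver: bystander, to be left alone: orange-handled screwdriver, 140 mm long, lying on the bench in the aisle between rack and charger
- roll: bystander, to be left alone: black roll of insulating tape, 64 mm across, 19 mm high, lying in the aisle
- jar: bystander, to be left alone: glass jar, 64 mm across, 75 mm high, behind the rack or charger
- can: bystander, to be left alone: blue can, 66 mm across, 75 mm high, behind the rack or charger

How it is judged:
On the way, in this order (a step that is already met when the one before it is completed fails the run):
1. the tape measure is on the cork mat and every pack lies flat and square on a charging pad, let go (distance between tape and mat below 0.032 m and angle between each of tape, pack_a, pack_b, pack_c's own z axis and vertical below 0.1 rad and (distance between pack_a and pad_1 below 0.016 m or distance between pack_a and pad_2 below 0.016 m or distance between pack_a and pad_3 below 0.016 m) and angle between the x axis of each of pack_a, pack_b, pack_c and the x axis of charger, either way round below 0.15 rad and (distance between pack_b and pad_1 below 0.016 m or distance between pack_b and pad_2 below 0.016 m or distance between pack_b and pad_3 below 0.016 m) and (distance between pack_c and pad_1 below 0.016 m or distance between pack_c and pad_2 below 0.016 m or distance between pack_c and pad_3 below 0.016 m) and linear speed of each of pack_a, pack_b, pack_c below 0.02 m/s and contact force between the fingers and pack_a below 0.2 N and contact force between the fingers and pack_b below 0.2 N and contact force between the fingers and pack_c below 0.2 N), for 0.2 s.
2. the green key is pressed down (value of joint key_green above 0.004 m and value of joint each of key_yellow, key_blue below 0.002 m), for 0.05 s.
3. the yellow key is pressed down (value of joint key_yellow above 0.004 m and value of joint each of key_green, key_blue below 0.002 m), for 0.05 s.
4. the blue key is pressed down (value of joint key_blue above 0.004 m and value of joint each of key_green, key_yellow below 0.002 m), for 0.05 s.
At the end, for the whole second after the job is handed in: Every pack present lies flat on a pad, its centre within 16 mm of the pad's, long sides within 0.15 rad of parallel (either way round); the tape measure lies flat, its centre within 32 mm of the cork mat's; all at rest and released, keys up (distance between tape and mat below 0.032 m and angle between each of tape, pack_a, pack_b, pack_c's own z axis and vertical below 0.1 rad and (distance between pack_a and pad_1 below 0.016 m or distance between pack_a and pad_2 below 0.016 m or distance between pack_a and pad_3 below 0.016 m) and angle between the x axis of each of pack_a, pack_b, pack_c and the x axis of charger, either way round below 0.15 rad and (distance between pack_b and pad_1 below 0.016 m or distance between pack_b and pad_2 below 0.016 m or distance between pack_b and pad_3 below 0.016 m) and (distance between pack_c and pad_1 below 0.016 m or distance between pack_c and pad_2 below 0.016 m or distance between pack_c and pad_3 below 0.016 m) and linear speed of each of pack_a, pack_b, pack_c, tape below 0.02 m/s and value of joint each of key_green, key_yellow, key_blue below 0.002 m); the robot touches nothing.
It fails at once if two keys are down at once (value of joint each of key_green, key_yellow above 0.003 m or value of joint each of key_yellow, key_blue above 0.003 m or value of joint each of key_green, key_blue above 0.003 m).
It fails at once if a bystander is moved by more than 50 mm or tipped (distance of any of driver, roll, jar, can from where it was at the start of the episode above 0.05 m or angle between any of jar, can's own z axis and vertical above 0.5 rad).
Of pack_a, pack_b, pack_c only 2 to 3 are there at a start; the rules pass over those that are not, and their reading is None.
At some moment in a run one of pack_a, pack_b, pack_c, tape may be knocked a few centimetres aside while the robot is not near it.
Once in a run the grip may slacken for a moment while it holds something.
It also fails if it takes over 210 s, if anything falls off the work surface, if the arm or the gripper's body presses on something with over 40 N, if the wrist force passes 120 N, or if a joint passes its speed limit or range.

## Working session

There is one attempt and no reset: what is moved stays moved. The work goes in short steps, each a Python script; the robot and the scene stay as the last script left them, time stands still between calls to the robot, and variables do not carry over. Pictures are saved under pics/ and viewed, and the job is handed in when it is done.

```bash
mkdir -p pics; ls; python3 - <<'E'
from workcell import bot, hand, kinematics, get_obs, vision
import cv2
o=get_obs(); print(o)
for n in ("scene","top","wrist"):
    c=vision.read_camera(n); cv2.imwrite(f"pics/{n}0.png",c["frame"][:,:,::-1]); print(n,c["intrinsics"],c["view"])
print(bot.tcp_to_tips)
E
```

```text
pics
{'time_s': 0.0, 'joint_pos': array([ 1.30063157e+00,  3.53664387e-01,  1.63414816e+00,  9.97862311e-06,
        1.15519773e+00, -2.44976980e-03]), 'joint_vel': array([-0.00039967, -0.00095925,  0.00013826, -0.00152181,  0.00083997,
        0.00064644]), 'joint_efforts': array([-3.36449353e-03, -6.05265999e+01, -3.42053461e+01, -3.33447197e-04,
        9.51731927e-03,  3.37526679e-06]), 'position': array([0.1652345 , 0.60228473, 0.24754552]), 'orientation': array([ 0.70127708, -0.09444183,  0.09429922, -0.70028484]), 'wrist_force': array([-0.16719258, -0.14212995,  0.23346552]), 'ft_torque': array([ 0.02433057,  0.04461149, -0.03702704]), 'gripper_width': 0.0849088186622774}
scene [[373.14367822   0.         325.75393076]
 [  0.         373.14367822 205.4053865 ]
 [  0.           0.           1.        ]] [[ 0.48659121  0.87336719 -0.02141822 -0.28496325]
 [ 0.53161953 -0.31546527 -0.7860422  -0.24142704]
 [-0.69326017  0.37109488 -0.61780168  1.5019242 ]
 [ 0.          0.          0.          1.        ]]
top [[483.29046137   0.         316.46836463]
 [  0.         483.29046137 207.12454557]
 [  0.           0.           1.        ]] [[-8.82054854e-04 -9.99950399e-01  9.92080639e-03  9.84126258e-03]
 [-9.84028100e-01 -8.98089750e-04 -1.78010929e-01  5.79803276e-01]
 [ 1.78011010e-01 -9.91936767e-03 -9.83978499e-01  1.04981196e+00]
 [ 0.00000000e+00  0.00000000e+00  0.00000000e+00  1.00000000e+00]]
wrist [[339.04532017   0.         312.09302969]
 [  0.         339.04532017 203.16916226]
 [  0.           0.           1.        ]] [[ 2.65012559e-01  9.64244960e-01  3.36869283e-05 -6.25238660e-01]
 [ 9.28841495e-01 -2.55291670e-01  2.68476517e-01 -3.46394634e-02]
 [ 2.58885728e-01 -7.11183590e-02 -9.63286229e-01  3.77015067e-01]
 [ 0.00000000e+00  0.00000000e+00  0.00000000e+00  1.00000000e+00]]
0.017
```

View pics/top0.png

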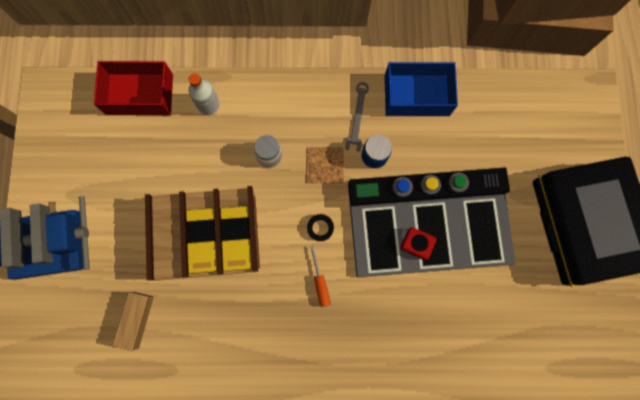

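View pics/scene0.png

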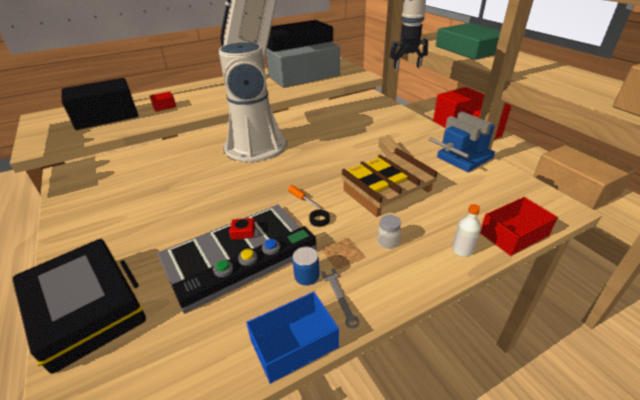

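View pics/wrist0.png

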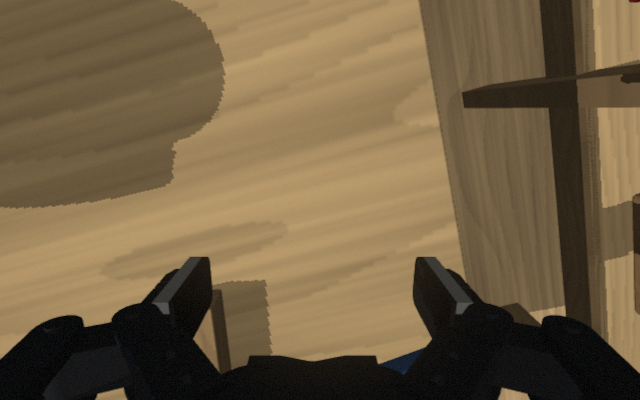

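The top view shows two packs, in the rack's middle and right bays (about px (201,240) and (236,240)). The tape measure is at (419,243) on the middle pad, and the keys are blue (403,186), yellow (431,184) and green (459,181). Next I'll enlarge the picture to measure.

```bash
python3 - <<'E'
import cv2
i=cv2.imread('pics/top0.png')
cv2.imwrite('pics/cr_rack.png',cv2.resize(i[180:290,135:270],None,fx=5.5,fy=5.4,interpolation=cv2.INTER_CUBIC))
cv2.imwrite('pics/cr_ch.png',cv2.resize(i[135:285,300:520],None,fx=3.6,fy=3.6,interpolation=cv2.INTER_CUBIC)[:, :800])
E
```

```text
(no output)
```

View pics/cr_rack.png

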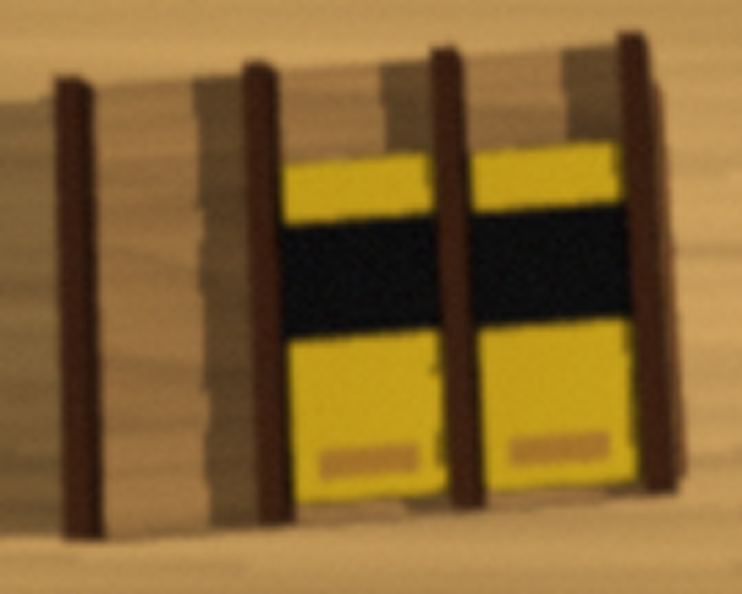

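View pics/cr_ch.png

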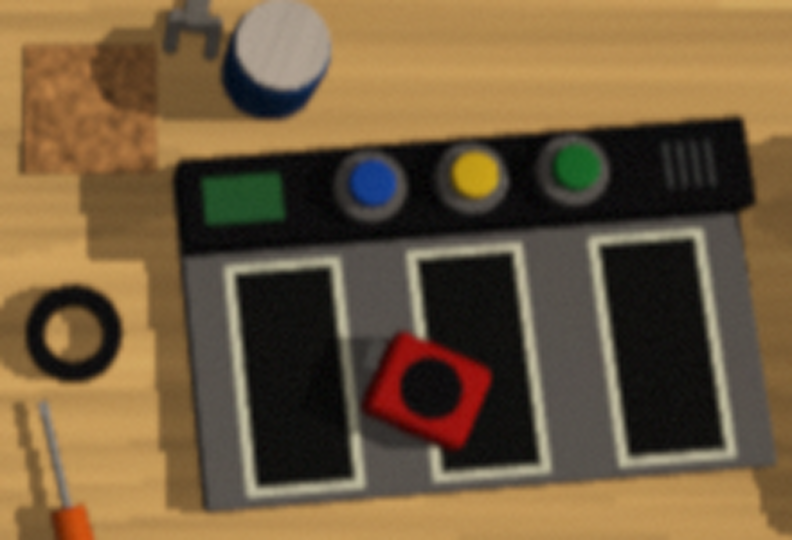

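```bash
cat > h.py <<'E'
import numpy as np, cv2
from scipy.optimize import least_squares
from workcell import bot, hand, kinematics, get_obs, vision, hand_in
def ray(cam,px,z):
    K,V=cam["intrinsics"],cam["view"]; R,t=V[:3,:3],V[:3,3]
    c=-R.T@t; d=R.T@np.linalg.solve(K,[px[0],px[1],1.]); s=(z-c[2])/d[2]; return c+s*d
def proj(cam,P):
    K,V=cam["intrinsics"],cam["view"]; p=V[:3,:3]@np.asarray(P,float)+V[:3,3]; q=K@p; return q[:2]/q[2]
def fit(cam,pts,px,ang0=0,free=True):
    """pts local (x,y,zworld) -> px ; returns x,y,yaw, rms mm"""
    W=np.array([ray(cam,p,l[2])[:2] for p,l in zip(px,pts)]); L=np.array([l[:2] for l in pts])
    f=lambda q:(q[:2]+L@np.array([[np.cos(q[2]),np.sin(q[2])],[-np.sin(q[2]),np.cos(q[2])]])-W).ravel()
    m=W.mean(0); r=least_squares(f,[m[0],m[1],ang0]); return r.x, r.fun.reshape(-1,2)*1000
def save(cam,name,box=None,s=1):
    i=cam["frame"][:,:,::-1]
    if box: u0,v0,u1,v1=box; i=i[v0:v1,u0:u1]
    cv2.imwrite(f"pics/{name}.png",cv2.resize(i,None,fx=s,fy=s,interpolation=cv2.INTER_CUBIC))
E
python3 - <<'E'
from h import *
np.set_printoptions(precision=4,suppress=True)
c=vision.read_camera("top")
R=lambda u,v:((u+.5)/5.496-.5+135,(v+.5)/5.4-.5+180)
C=lambda u,v:((u+.5)/3.6-.5+300,(v+.5)/3.6-.5+135)
pts=[(-.095,.119,.08),(-.095,.109,.08),(.095,.119,.08),(.095,.109,.08),(-.095,-.109,.08),(-.095,-.119,.08),(.095,-.109,.08),(.095,-.119,.08)]
px=[R(63,538),R(103,538),R(57,78),R(90,78),R(643,491),R(677,491),R(618,34),R(646,34)]
print("rack",*fit(c,pts,px))
for nm,b in(("mid",[(283,165),(427,155),(445,495),(296,503)]),("right",[(472,153),(612,143),(637,484),(486,493)])):
    # back-left, back-right, front-right, front-left
    p=[(.07,.031,.076),(.07,-.031,.076),(-.07,-.031,.076),(-.07,.031,.076)]
    print(nm,*fit(c,p,[R(*x) for x in b]))
pts=[(-.1125,.185,.02),(-.1125,-.185,.02),(.113,.185,.05),(.113,-.185,.05),(.053,.185,.05),(.053,-.185,.05)]
px=[C(208,508),C(775,465),C(178,163),C(742,118),C(187,253),C(752,205)]
q,r=fit(c,pts,px);print("charger",q,r)
for nm,b in(("pl",[(225,265),(340,258),(364,487),(249,498)]),("pm",[(407,252),(521,243),(549,470),(436,482)]),("pr",[(588,237),(703,228),(736,456),(620,467)])):
    p=[(.075,.038,.02),(.075,-.038,.02),(-.075,-.038,.02),(-.075,.038,.02)]
    print(nm,*fit(c,p,[C(*x) for x in b]))
for n,k in (("b",(372,183)),("y",(474,175)),("g",(578,166))): print(n,ray(c,C(*k),.068))
print("mat",ray(c,C(90,109.5),.003),ray(c,C(23,45),.003),ray(c,C(157,174),.003))
print("tape", ray(c,C(431,387),.054)); print([ray(c,C(*k),.054)[:2] for k in [(403,333),(492,376),(463,449),(368,410)]])
print("can top",ray(c,C(283,45),.075),"jar",ray(c,(267,145),.075),"roll",ray(c,C(74,333),.019),'driver',ray(c,C(45,405),.01),ray(c,(323,303),.02))
E
```

```text
rack [0.5196 0.2646 0.0821] [[-1.3585 -2.1416]
 [-0.5295  3.5252]
 [ 0.5462 -0.5422]
 [ 1.3503  2.7982]
 [-1.191  -2.6709]
 [-0.3657  0.75  ]
 [ 0.3718 -1.5629]
 [ 1.1762 -0.1558]]
mid [0.5013 0.2647 0.0826] [[ 0.1172  1.7399]
 [ 1.0015 -2.1447]
 [ 0.414  -1.3918]
 [-1.5328  1.7966]]
right [0.5059 0.1895 0.0821] [[-0.3219  2.4775]
 [ 0.5215 -2.8441]
 [ 0.6545 -0.9402]
 [-0.8541  1.3068]]
charger [ 0.5489 -0.2569  0.0818] [[-4.3185  2.4148]
 [-1.2007 -2.1454]
 [ 2.317   2.2714]
 [ 2.1404 -1.1631]
 [ 1.2234  2.3325]
 [-0.1616 -3.7102]]
pl [ 0.5105 -0.1413  0.0785] [[-0.6723  0.2319]
 [ 0.5777 -0.2582]
 [-0.4359 -1.0697]
 [ 0.5306  1.0961]]
pm [ 0.5205 -0.2605  0.0828] [[ 0.3161  0.5662]
 [ 0.5358 -0.1409]
 [-1.0827 -1.7022]
 [ 0.2308  1.2768]]
pr [ 0.5301 -0.3802  0.0802] [[-0.0221 -0.0447]
 [-0.0311  0.2802]
 [-0.4271 -0.4668]
 [ 0.4803  0.2313]]
b [ 0.627  -0.1863  0.068 ]
y [ 0.6323 -0.2509  0.068 ]
g [ 0.6382 -0.3171  0.068 ]
mat [ 0.6922 -0.0105  0.003 ] [0.7372 0.0347 0.003 ] [ 0.6478 -0.0551  0.003 ]
tape [ 0.4996 -0.2217  0.054 ]
[array([ 0.5336, -0.2054]), array([ 0.5065, -0.2602]), array([ 0.4609, -0.2401]), array([ 0.4852, -0.1817])]
can top [ 0.7151 -0.1313  0.075 ] jar [0.7196 0.1228 0.075 ] roll [0.5383 0.0009 0.019 ] driver [0.4925 0.0196 0.01  ] [ 0.3648 -0.0051  0.02  ]
```

```bash
cat >> h.py <<'E'
from scipy.spatial.transform import Rotation as Ro
def ori(a):
    """tool down, jaws open along yaw a; half-turn chosen nearest joint 6 = small"""
    z=np.array([np.cos(a),np.sin(a),0]); y=np.array([0,0,-1.]); x=np.cross(y,z)
    return Ro.from_matrix(np.c_[x,y,z]).as_quat()
def best(a,p):
    c=[]
    for k in (0,np.pi):
        q=kinematics.solve_ik(p,ori(a+k))
        if q is not None: c.append((abs(np.array(q)[5]),a+k))
    return ori(min(c)[1])
def st(tag=""):
    o=get_obs(); print(tag,"t",round(o["time_s"],2),"p",o["position"].round(4),"w",round(o["gripper_width"],4),"F",o["wrist_force"].round(1),flush=True); return o
E
python3 - <<'E'
from h import *
t=np.array([.4985,-.2215]); a=np.deg2rad(65.7-90)
o=best(a,[*t,.2]); bot.reach([*t,.2],o); st()
c=vision.read_camera("wrist"); save(c,"w1")
bot.servo_line([*t,.08],velocity=.2); c=vision.read_camera("wrist"); save(c,"w2"); st()
E
```

```text
t 3.32 p [ 0.4988 -0.221   0.2   ] w 0.0856 F [-0.5  0.4 -0.1]
 t 4.17 p [ 0.4994 -0.2218  0.0812] w 0.0858 F [ 0.7 -0.9  0.2]
```

View pics/w2.png

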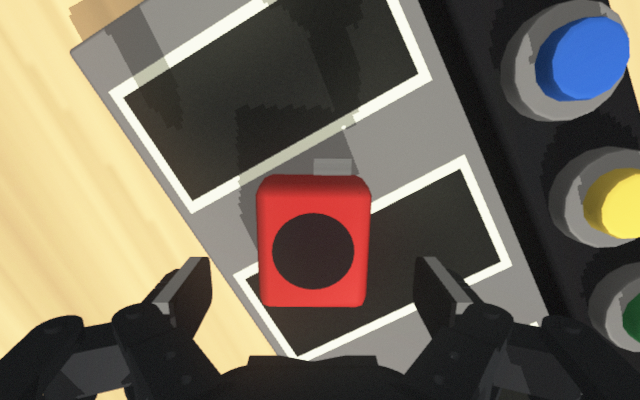

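View pics/w1.png

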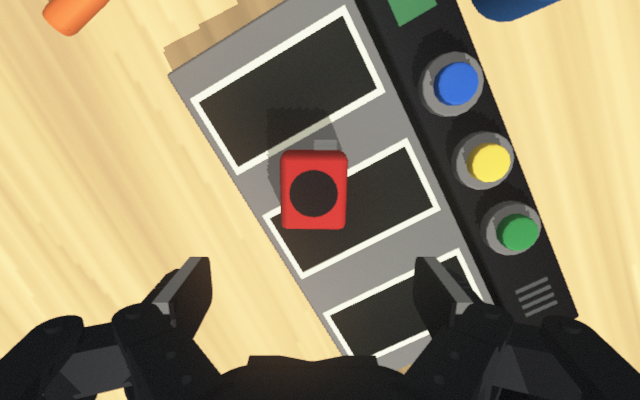

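The wrist view shows the tape measure centred between the jaws and lined up with them (disc at (313,250)). I'll check its position from this view, then grip.

```bash
python3 - <<'E'
from h import *
c=vision.read_camera("wrist"); p=ray(c,(313,250),.054); print(p)
t=p[:2] if np.linalg.norm(p[:2]-[.4985,-.2215])<.01 else None
bot.servo_line([*t,.041],velocity=.1); st()
hand.move_gripper(0.045,50); st("grip")
bot.servo_line([*t,.16],velocity=.15); st("lift")
save(vision.read_camera("wrist"),"w3")
E
```

```text
[ 0.50139847 -0.21948968  0.054     ]
 t 4.76 p [ 0.5015 -0.2195  0.0411] w 0.0857 F [ 0.1 -0.1 -0. ]
grip t 5.15 p [ 0.5017 -0.2197  0.0418] w 0.0553 F [-0.2  0.5  5.7]
lift t 6.09 p [ 0.5008 -0.2192  0.1592] w 0.0554 F [ 0.3  0.4 -1.6]
```

View pics/w3.png

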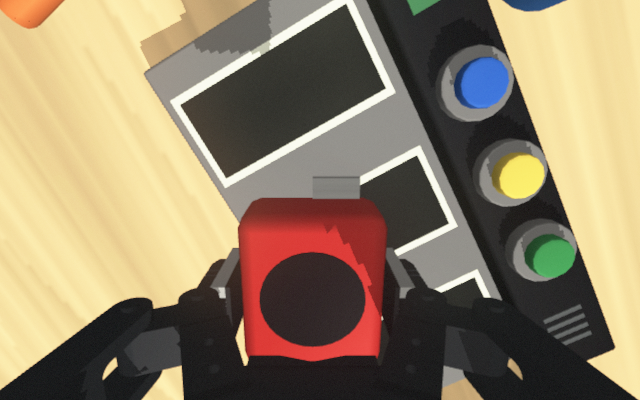

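```bash
python3 - <<'E'
from h import *
m=np.array([.6922,-.0105])
o=best(np.deg2rad(-10),[*m,.16])
bot.reach([*m,.17],o); st()
bot.servo_line([*m,.06],velocity=.15); bot.servo_line([*m,.0245],velocity=.06); st("down")
hand.move_gripper(.085); st("rel")
bot.servo_line([*m,.2],velocity=.2)
bot.reach([.40,.05,.30],best(np.pi/2,[.4,.05,.3])); st()
c=vision.read_camera("top"); save(c,"t2")
E
```

```text
t 7.23 p [ 0.6913 -0.0116  0.1695] w 0.0551 F [ 0.2  0.  -2.5]
down t 8.86 p [ 0.6913 -0.0104  0.0247] w 0.0551 F [-5.5 -0.3 10.6]
rel t 9.27 p [ 0.6922 -0.0105  0.0243] w 0.0848 F [-0.1 -0.4  0.7]
 t 11.72 p [0.4004 0.05   0.2998] w 0.085 F [0.3 0.7 0. ]
```

View pics/t2.png

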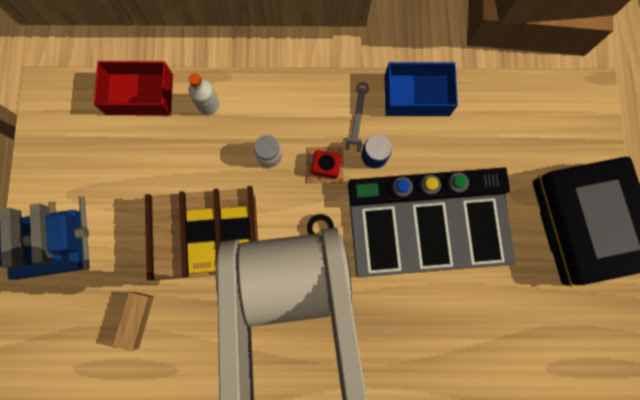

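Tape measure is on the mat (disc at (326,163)) and the bystanders haven't moved. Now I'll push the right pack out.

```bash
cat >> h.py <<'E'
rack=np.array([.5196,.2646]); yaw=.082; U=np.array([np.cos(yaw),np.sin(yaw)]); Vv=np.array([-U[1],U[0]])
def rk(x,y): return rack+x*U+y*Vv
def push(ybay, xc, out=.055):
    o=best(yaw+np.pi/2,[*rk(.07,ybay),.15])
    s=rk(xc+.07+.011+.010,ybay); e=rk(-.095-out+.14+.011,ybay)
    hand.move_gripper(0.0,40)
    bot.reach([*s,.2],o); st("above"); bot.servo_line([*s,.11],velocity=.2); bot.servo_line([*s,.084],velocity=.05); a=st("in")
    if abs(a["wrist_force"][2])>4: print("BLOCKED"); return
    bot.servo_line([*e,.084],velocity=.05); st("pushed")
    bot.servo_line([*(e+.008*U),.084],velocity=.05); bot.servo_line([*(e+.008*U),.2],velocity=.2)
E
python3 - <<'E'
from h import *
c=vision.read_camera("top"); print("tape",ray(c,(326,163),.037))
push(-.076,-.0198)
c=vision.read_camera("wrist"); save(c,"w4")
hand.move_gripper(.085)
bot.reach([.38,-.1,.3],best(np.pi/2,[.38,-.1,.3])); st()
c=vision.read_camera("top"); save(c,"t3",(135,180,270,310),4.5)
E
```

```text
tape [ 0.68793226 -0.01280354  0.037     ]
above t 13.62 p [0.5963 0.1941 0.2005] w 0.0004 F [ 0.3 -0.1  0.7]
in t 14.88 p [0.5967 0.1947 0.0838] w 0.0 F [-0.  -0.9 -0.6]
pushed t 16.43 p [0.5269 0.1889 0.0839] w 0.0 F [2.  0.3 0.9]
 t 20.55 p [ 0.3802 -0.0999  0.3   ] w 0.0852 F [-0.6  0.8  0.4]
```

View pics/t3.png

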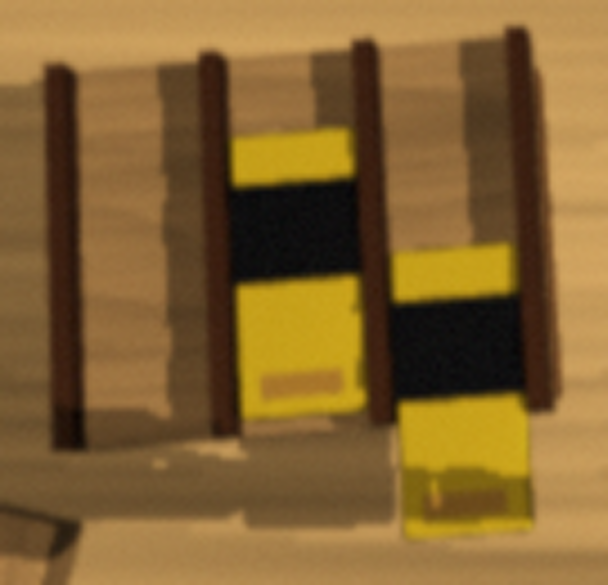

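```bash
python3 - <<'E'
from h import *
R=lambda u,v:((u+.5)/4.5-.5+135,(v+.5)/4.5-.5+180)
c=vision.read_camera("top")
p=[(.07,.031,.076),(.07,-.031,.076),(-.07,-.031,.076),(-.07,.031,.076)]
q,r=fit(c,p,[R(*x) for x in [(390,252),(511,244),(531,530),(404,540)]]); print(q,r, ((q[:2]-rack)@U,(q[:2]-rack)@Vv))
w=vision.read_camera("wrist"); o=get_obs(); Rt=Ro.from_quat(o["orientation"]).as_matrix()
for y in (0,.004,.008,.012,.017,.03):
    for x in(-.011,.011): print(y,x,[proj(w,o["position"]+Rt@np.array([x,y,z])).round(0) for z in(-.0425,.0425)])
save(w,"w5",(80,200,560,400),1.6)
E
```

```text
[0.44448929 0.18412364 0.08520734] [[ 0.0597135   1.26217942]
 [ 1.37766832 -1.49592814]
 [-0.40109301 -0.51334951]
 [-1.03628882  0.74709823]] (np.float64(-0.0814499986289539), np.float64(-0.07405376794777281))
0 -0.011 [array([207., 258.]), array([419., 258.])]
0 0.011 [array([212., 307.]), array([415., 307.])]
0.004 -0.011 [array([210., 254.]), array([417., 254.])]
0.004 0.011 [array([214., 301.]), array([412., 301.])]
0.008 -0.011 [array([213., 250.]), array([414., 250.])]
0.008 0.011 [array([217., 296.]), array([410., 296.])]
0.012 -0.011 [array([216., 247.]), array([411., 247.])]
0.012 0.011 [array([219., 292.]), array([407., 292.])]
0.017 -0.011 [array([219., 242.]), array([408., 242.])]
0.017 0.011 [array([222., 286.]), array([404., 286.])]
0.03 -0.011 [array([226., 232.]), array([401., 232.])]
0.03 0.011 [array([229., 273.]), array([398., 273.])]
```

View pics/w5.png

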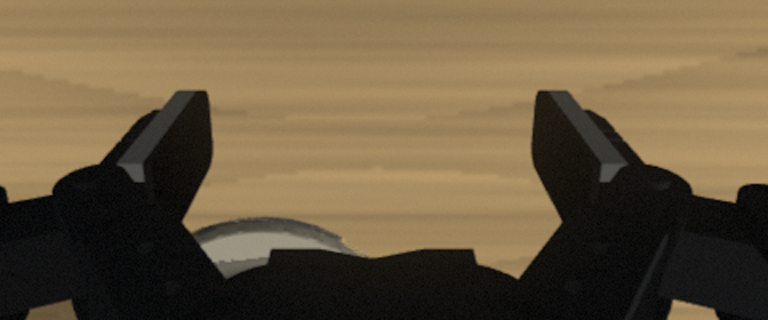

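View pics/w4.png

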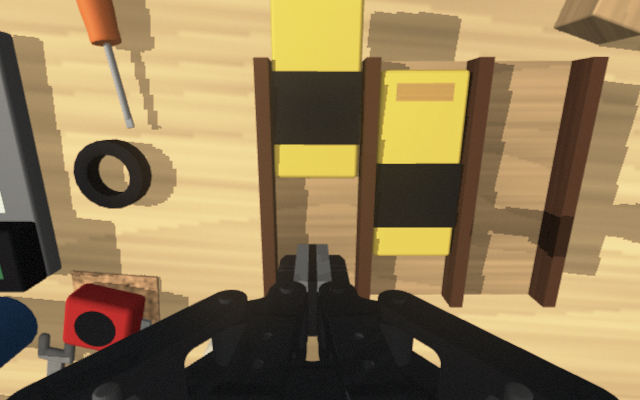

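```bash
cat >> h.py <<'E'
def pick(xg,yg,z=.072,g=80):
    p=rk(xg,yg); o=best(yaw+np.pi/2,[*p,.15])
    bot.reach([*p,.2],o); bot.servo_line([*p,.12],velocity=.2); bot.servo_line([*p,z],velocity=.06); st("at")
    hand.move_gripper(.05,g); st("grip")
    save(vision.read_camera("wrist"),"pk%d"%(1000*abs(yg)),(0,0,640,400),1)
    bot.servo_line([*p,z+.006],velocity=.03); st("lift6")
    bot.servo_line([*p,.15],velocity=.12); st("lift"); 
E
python3 - <<'E'
from h import *
pick(-.111,-.0745)
save(vision.read_camera("wrist"),"w6"); save(vision.read_camera("scene"),"s6",(300,100,500,260),4)
E
```

```text
at t 24.38 p [0.4152 0.1813 0.0721] w 0.0847 F [ 0.1 -0.7  0.2]
grip t 24.73 p [0.4154 0.1814 0.0729] w 0.0604 F [-3.4 -0.6 10.7]
lift6 t 25.12 p [0.4151 0.1813 0.0781] w 0.0607 F [-0.1  0.2 -2.3]
lift t 25.88 p [0.4147 0.1811 0.1495] w 0.06 F [-0.1 -0.2 -2.1]
```

View pics/w6.png

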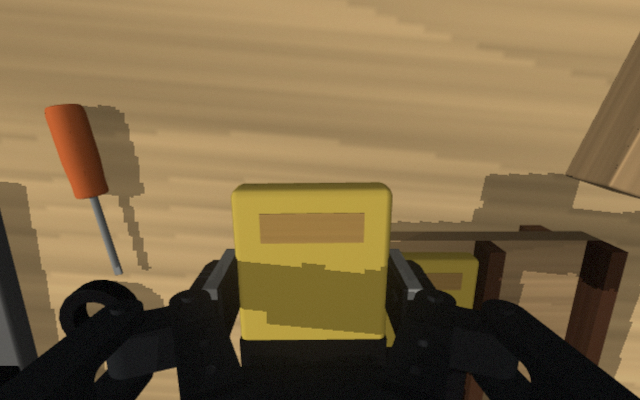

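View pics/s6.png

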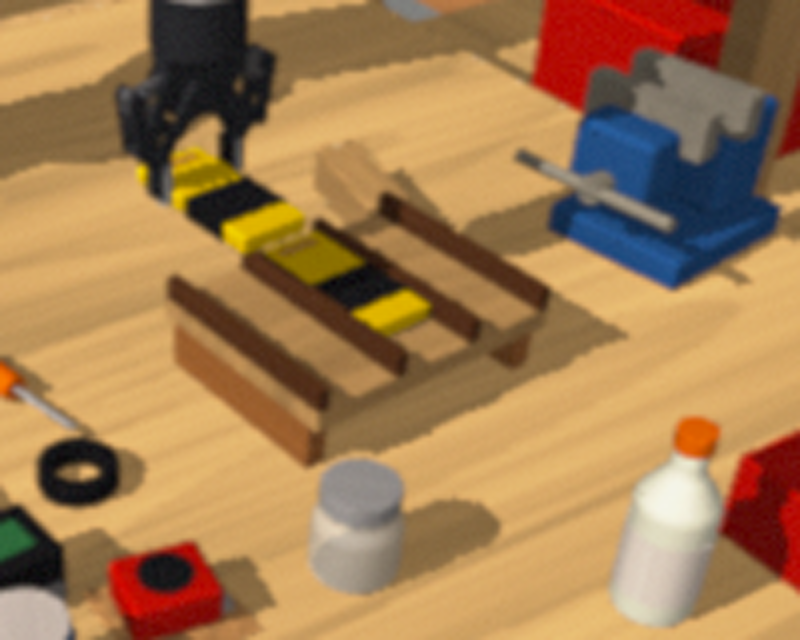

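View pics/pk74.png

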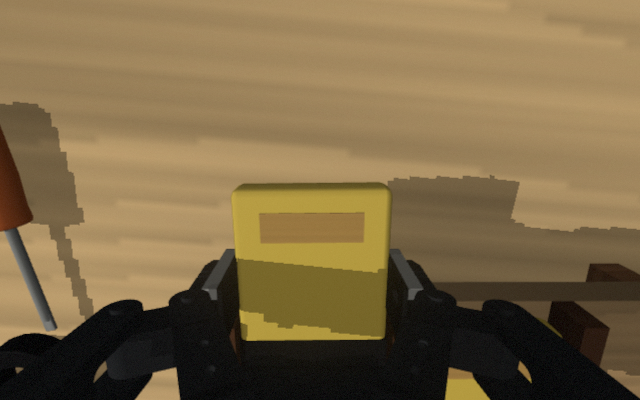

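```bash
cat >> h.py <<'E'
def place(pad,off,cyaw=.081):
    u=np.array([np.cos(cyaw),np.sin(cyaw)]); p=np.array(pad)-off*u
    o=best(cyaw+np.pi/2,[*p,.15])
    bot.reach([*p,.15],o); a=st("over")
    if a["gripper_width"]<.055: print("LOST"); return
    save(vision.read_camera("wrist"),"pl%d"%(-1000*pad[1]))
    bot.servo_line([*p,.06],velocity=.15)
    z=.036
    while z>.0305:
        bot.servo_line([*p,z],velocity=.03); a=st("low")
        if a["wrist_force"][2]>2.5: break
        z-=.0015
    hand.move_gripper(.085); st("rel"); bot.servo_line([*p,.05],velocity=.05); bot.servo_line([*p,.2],velocity=.2)
E
python3 - <<'E'
from h import *
w=vision.read_camera("wrist"); P=get_obs()["position"]
e=ray(w,(312,185),P[2]+.0031); off=.07-np.linalg.norm(e[:2]-P[:2]); print("off",off, (e[:2]-P[:2])@Vv)
off=.0296 if abs(off-.0296)>.006 else (off+.0296)/2
place((.5205,-.2605),off)
bot.reach([.38,.05,.3],best(np.pi/2,[.38,.05,.3]))
c=vision.read_camera("top"); save(c,"t4")
save(c,"t4c",(300,135,520,285),3.6)
E
```

```text
off 0.029592460953369724 0.00039778466940037144
over t 27.96 p [ 0.4911 -0.2624  0.1499] w 0.0597 F [ 0.2  0.4 -2.7]
low t 29.71 p [ 0.4911 -0.263   0.0361] w 0.0598 F [ 0.1  0.5 -2.1]
low t 29.96 p [ 0.491  -0.2629  0.0345] w 0.0602 F [-0.8 -0.1 -2.2]
low t 30.21 p [ 0.4912 -0.263   0.0332] w 0.0598 F [-0.6 -0.   1.4]
low t 30.46 p [ 0.4912 -0.263   0.0332] w 0.0602 F [-6.2  3.2 22.5]
rel t 30.83 p [ 0.4909 -0.2629  0.0313] w 0.0849 F [-0.2  0.5  0.2]
```

View pics/t4c.png

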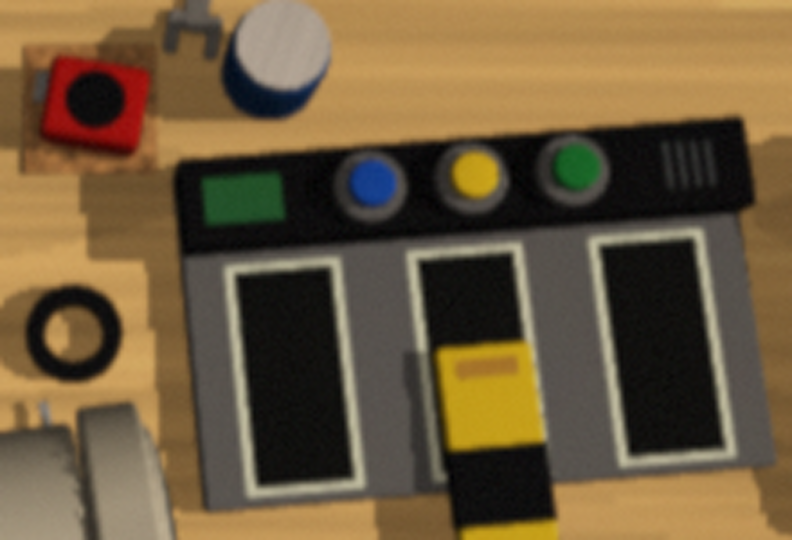

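View pics/t4.png

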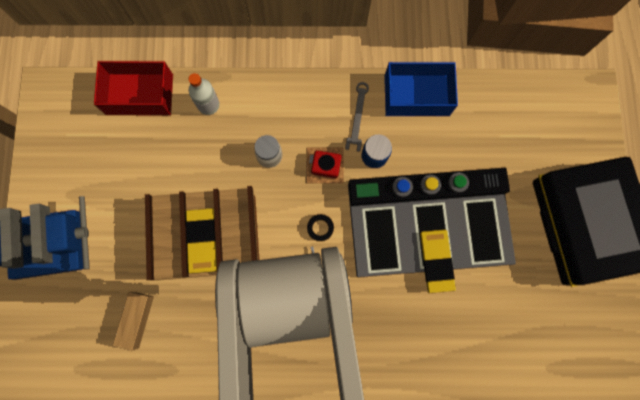

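My half-turn choice spun the wrist 180°. That left the pack flat on the middle pad but about 60 mm too near the robot, overhanging the deck. I'll measure it, re-grip and shift it, and keep the wrist turn fixed from now on.

```bash
python3 - <<'E'
from h import *
save(vision.read_camera("top"),"t5c",(400,200,480,310),5.4)
E
```

```text
(no output)
```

View pics/t5c.png

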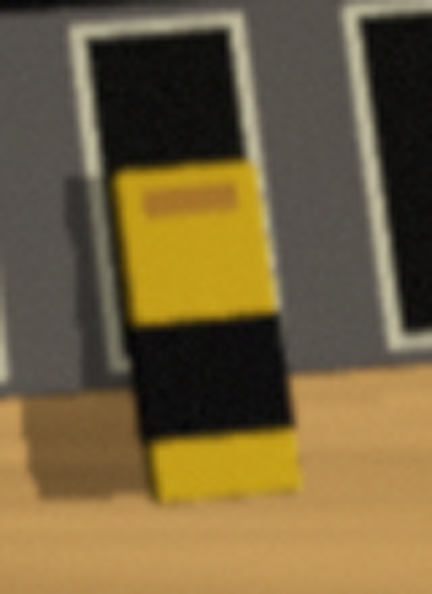

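```bash
cat >> h.py <<'E'
def best(a,p):
    """choose half turn nearest present wrist heading, so a held part is not spun"""
    cur=Ro.from_quat(get_obs()["orientation"]).as_matrix()[:,2]
    c=[(-(np.cos(b)*cur[0]+np.sin(b)*cur[1]),b) for b in (a,a+np.pi)]
    b=min(c)[1]; q=kinematics.solve_ik(p,ori(b)); assert q is not None; print("j6",round(float(q[5]),2)); return ori(b)
E
python3 - <<'E'
from h import *
R=lambda u,v:((u+.5)/5.4-.5+400,(v+.5)/5.4-.5+200)
c=vision.read_camera("top")
p=[(.07,.031,.036),(.07,-.031,.036),(-.07,-.031,.036),(-.07,.031,.036)]
q,r=fit(c,p,[R(*x) for x in [(116,172),(256,160),(300,490),(158,503)]]); print(q,r)
for b in (.081+np.pi/2,.081-np.pi/2):
  for P in ((.46,-.266,.15),(.52,-.26,.15),(.41,.18,.15),(.41,.26,.15),(.51,-.14,.15)):
    s=kinematics.solve_ik(P,ori(b)); print(b.__round__(2),P,None if s is None else np.round(s,2))
print(get_obs()["joint_pos"].round(2))
E
```

```text
[ 0.45940703 -0.26649651  0.08533555] [[ 0.37845185  0.95992686]
 [ 0.49022364 -0.83414102]
 [-0.43353593 -1.1878417 ]
 [-0.43513956  1.06205586]]
1.65 (0.46, -0.266, 0.15) [-0.53  0.33  1.92 -0.    0.89 -2.18]
1.65 (0.52, -0.26, 0.15) [-0.47  0.4   1.81 -0.    0.93 -2.12]
1.65 (0.41, 0.18, 0.15) [ 0.41  0.21  2.09 -0.    0.84 -1.24]
1.65 (0.41, 0.26, 0.15) [ 0.56  0.26  2.02 -0.    0.86 -1.09]
1.65 (0.51, -0.14, 0.15) [-0.27  0.33  1.93 -0.    0.89 -1.92]
-1.49 (0.46, -0.266, 0.15) [-0.53  0.33  1.92 -0.    0.89  0.96]
-1.49 (0.52, -0.26, 0.15) [-0.47  0.4   1.81 -0.    0.93  1.02]
-1.49 (0.41, 0.18, 0.15) [ 0.41  0.21  2.09 -0.    0.84  1.9 ]
-1.49 (0.41, 0.26, 0.15) [ 0.56  0.26  2.02 -0.    0.86  2.05]
-1.49 (0.51, -0.14, 0.15) [-0.27  0.33  1.93 -0.    0.89  1.22]
[ 0.13 -0.1   2.04 -0.    1.2  -1.44]
```

```bash
cat >> h.py <<'E'
def regrip(pc,yw,target,tyaw=.081,shift=.0,z=.035,g=80):
    """take a pack lying on the deck at pc and set it at target"""
    u=np.array([np.cos(yw),np.sin(yw)]); p=np.array(pc)+shift*u
    o=best(yw+np.pi/2,[*p,.15]); bot.reach([*p,.15],o); bot.servo_line([*p,.07],velocity=.2); bot.servo_line([*p,z],velocity=.05); st("at")
    hand.move_gripper(.05,g); st("grip"); bot.servo_line([*p,z+.03],velocity=.06); a=st("lift")
    if a["gripper_width"]<.055: print("LOST"); return
    ut=np.array([np.cos(tyaw),np.sin(tyaw)]); t=np.array(target)+shift*ut; o=best(tyaw+np.pi/2,[*t,.15])
    bot.servo_line([*t,z+.03],o,velocity=.1); bot.servo_line([*t,z+.002],velocity=.06)
    zz=z+.0005
    while zz>z-.004:
        bot.servo_line([*t,zz],velocity=.03); a=st("low")
        if a["wrist_force"][2]>0: break
        zz-=.001
    hand.move_gripper(.085); st("rel"); bot.servo_line([*t,.05],velocity=.05); bot.servo_line([*t,.2],velocity=.2)
E
python3 - <<'E'
from h import *
regrip((.4595,-.2663),.084,(.5205,-.2605),shift=.008)
bot.reach([.38,.05,.3],best(np.pi/2,[.38,.05,.3]))
c=vision.read_camera("top"); save(c,"t6")
save(c,"t6c",(300,135,520,285),3.6)
E
```

```text
j6 -2.17
at t 37.24 p [ 0.4675 -0.2657  0.035 ] w 0.0851 F [-0.   0.8  0.3]
grip t 37.62 p [ 0.4677 -0.2658  0.0359] w 0.0597 F [-1.4  1.2  8.9]
lift t 38.27 p [ 0.4675 -0.2656  0.0652] w 0.0591 F [-0.9  0.4 -2.3]
j6 -2.11
low t 39.9 p [ 0.5284 -0.2599  0.0359] w 0.0596 F [-2.1  1.6  4.9]
rel t 40.27 p [ 0.5285 -0.2599  0.0354] w 0.0847 F [-0.2  0.1 -0.2]
j6 -1.44
```

View pics/t6c.png

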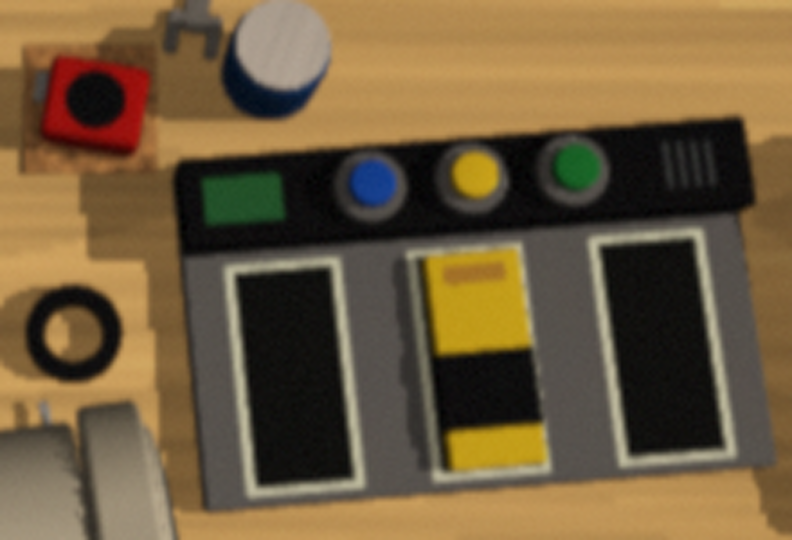

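View pics/t6.png

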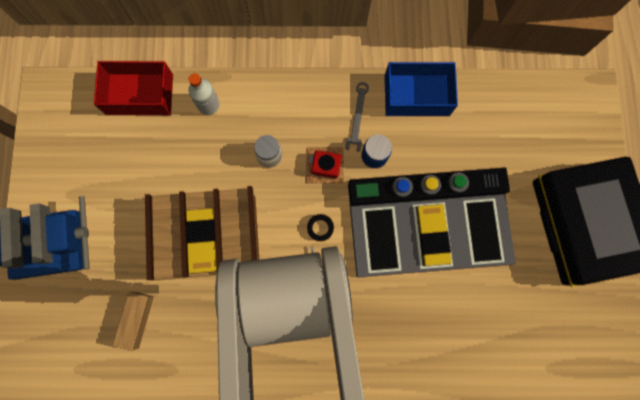

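```bash
python3 - <<'E'
from h import *
C=lambda u,v:((u+.5)/3.6-.5+300,(v+.5)/3.6-.5+135)
c=vision.read_camera("top")
p=[(.07,.031,.036),(.07,-.031,.036),(-.07,-.031,.036),(-.07,.031,.036)]
q,r=fit(c,p,[C(*x) for x in [(424,258),(520,250),(547,463),(450,471)]]); print(q,(q[:2]-[.5205,-.2605])*1e3)
push(0,-.0182)
hand.move_gripper(.085)
bot.reach([.38,-.1,.3],best(np.pi/2,[.38,-.1,.3])); st()
c=vision.read_camera("top"); save(c,"t7",(135,180,270,310),4.5); save(c,"t7f")
E
```

```text
[ 0.51918609 -0.26098499  0.08000138] [-1.31391438 -0.48499402]
j6 -1.23
above t 45.05 p [0.5919 0.2698 0.2006] w -0.0 F [-0.1  0.4  1.1]
in t 46.32 p [0.5921 0.2706 0.0838] w -0.0003 F [0.3 0.3 0.3]
pushed t 47.9 p [0.5206 0.2647 0.0839] w -0.0001 F [1.3 0.7 0.8]
j6 -1.83
 t 51.23 p [ 0.3805 -0.0996  0.2999] w 0.0846 F [ 0.6 -0.5  1.1]
```

View pics/t7.png

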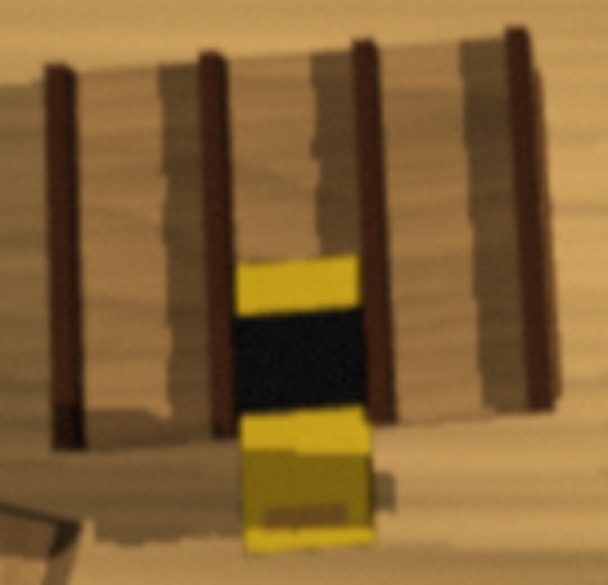

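View pics/t7f.png

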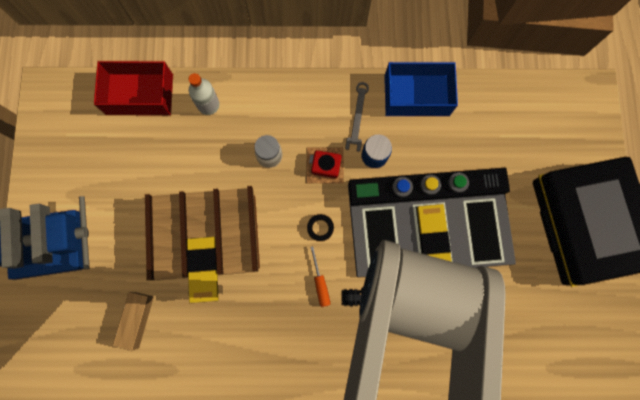

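```bash
python3 - <<'E'
from h import *
R=lambda u,v:((u+.5)/4.5-.5+135,(v+.5)/4.5-.5+180)
c=vision.read_camera("top")
p=[(.07,.031,.076),(.07,-.031,.076),(-.07,-.031,.076),(-.07,.031,.076)]
q,r=fit(c,p,[R(*x) for x in [(237,266),(357,256),(373,542),(247,553)]]); x,y=((q[:2]-rack)@U,(q[:2]-rack)@Vv); print(q,r,x,y)
assert abs(x+.08)<.006 and abs(y)<.005
pick(-.111,y,z=.074)
w=vision.read_camera("wrist"); save(w,"w8")
E
```

```text
[0.43838644 0.25892899 0.08624098] [[ 0.8159403   1.80522472]
 [ 1.23073642 -1.67055111]
 [-0.90047607 -1.04542453]
 [-1.14620065  0.91075092]] -0.08140517910702864 0.0010000930293624997
j6 -1.1
at t 54.19 p [0.409  0.2566 0.0741] w 0.0851 F [-0.1 -0.9 -0.2]
grip t 54.53 p [0.4092 0.2568 0.0749] w 0.0597 F [-2.6 -0.4  9. ]
lift6 t 54.93 p [0.4089 0.2565 0.0802] w 0.0601 F [ 0.2  0.3 -1.2]
lift t 55.67 p [0.4085 0.2563 0.1495] w 0.0599 F [-0.4 -0.5 -2.1]
```

View pics/w8.png

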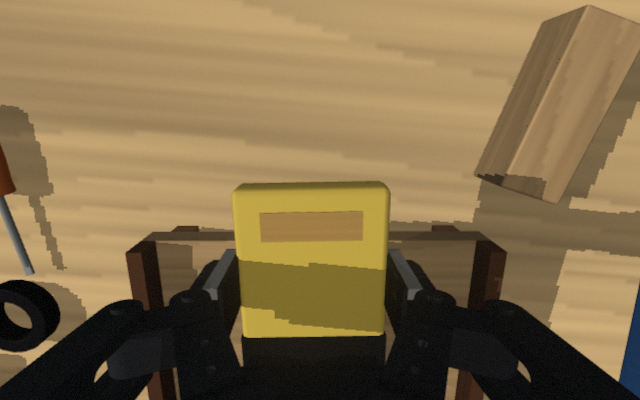

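```bash
python3 - <<'E'
from h import *
place((.5115,-.1410),.0296)
bot.reach([.38,.05,.3],best(np.pi/2,[.38,.05,.3]))
c=vision.read_camera("top"); save(c,"t9")
save(c,"t9c",(300,135,520,285),3.6)
E
```

```text
j6 -1.94
over t 57.23 p [ 0.4821 -0.1426  0.1499] w 0.0598 F [ 0.  -0.5 -1.4]
low t 58.98 p [ 0.4821 -0.1434  0.0361] w 0.0602 F [-0.   0.1 -1.8]
low t 59.23 p [ 0.4824 -0.1435  0.0352] w 0.0605 F [-2.1 -0.5  7.9]
rel t 59.6 p [ 0.4821 -0.1434  0.0345] w 0.085 F [ 0.5 -0.  -0.9]
j6 -1.44
```

View pics/t9c.png

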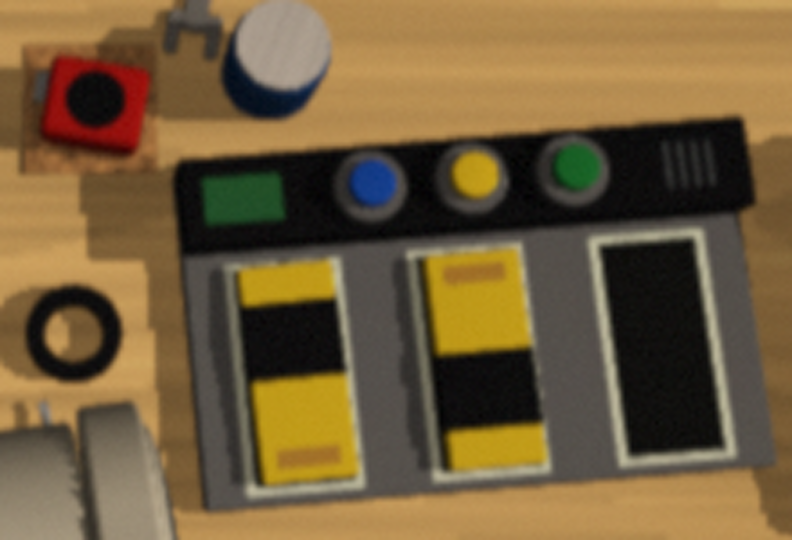

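View pics/t9.png

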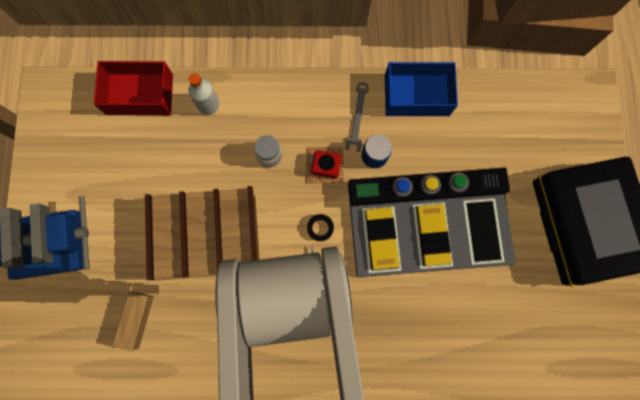

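```bash
cat >> h.py <<'E'
def press(xy):
    o=best(.081+np.pi/2,[*xy,.15])
    bot.servo_line([*xy,.13],o,velocity=.2) if np.linalg.norm(get_obs()["position"][:2]-xy)<.1 else bot.reach([*xy,.13],o)
    bot.servo_line([*xy,.092],velocity=.1); f0=st("above")["wrist_force"][2]; z=.088
    while z>.0765:
        bot.servo_line([*xy,z],velocity=.03); bot.dwell(.15); a=st("z%.4f"%z)
        if a["wrist_force"][2]-f0>8: break
        z-=.0015
    bot.dwell(.2); bot.servo_line([*xy,.13],velocity=.1); bot.dwell(.3)
E
python3 - <<'E'
from h import *
C=lambda u,v:((u+.5)/3.6-.5+300,(v+.5)/3.6-.5+135)
c=vision.read_camera("top")
p=[(.07,.031,.036),(.07,-.031,.036),(-.07,-.031,.036),(-.07,.031,.036)]
q,r=fit(c,p,[C(*x) for x in [(238,267),(331,261),(358,476),(260,485)]]); print(q,(q[:2]-[.5105,-.1413])*1e3); assert np.linalg.norm(q[:2]-[.5105,-.1413])<.008
hand.move_gripper(0,40)
press(np.array([.6378,-.3163]))
save(vision.read_camera("wrist"),"w10")
E
```

```text
[ 0.51164884 -0.14043716  0.08605277] [1.14884137 0.86283584]
j6 -2.11
above t 65.06 p [ 0.6376 -0.316   0.0914] w 0.0002 F [ 0.2 -0.2 -0.1]
z0.0880 t 65.49 p [ 0.6382 -0.3165  0.0885] w -0.0002 F [-0.4 -0.9  1.8]
z0.0865 t 65.89 p [ 0.638  -0.3164  0.0867] w -0.0003 F [ 1.5 -0.9  4.1]
z0.0850 t 66.29 p [ 0.638  -0.3164  0.0851] w 0.0003 F [ 1.5 -1.2  4.4]
z0.0835 t 66.69 p [ 0.6379 -0.3164  0.0836] w -0.0001 F [ 3.1 -0.5  5. ]
z0.0820 t 67.09 p [ 0.638  -0.3164  0.083 ] w -0.0001 F [-0.3 -0.  11.6]
```

View pics/w10.png

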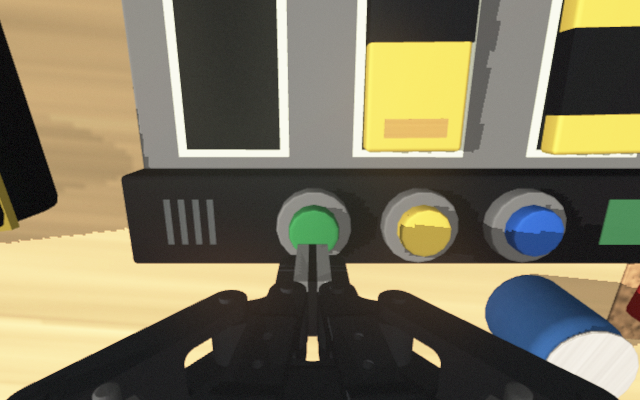

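The green key bottomed out: force rose to 11.6 N after about 6 mm of travel. Yellow and blue next.

```bash
python3 - <<'E'
from h import *
press(np.array([.6323,-.2512]))
press(np.array([.627,-.1863]))
save(vision.read_camera("wrist"),"w11")
bot.servo_line([.6,-.18,.25],velocity=.3)
bot.reach([.38,.05,.3],best(np.pi/2,[.38,.05,.3]));st()
c=vision.read_camera("top"); save(c,"t11"); save(c,"t11c",(300,135,520,285),3.6); save(vision.read_camera("scene"),"s11",(140,180,400,330),3)
E
```

```text
j6 -2.03
above t 69.28 p [ 0.6321 -0.2515  0.0915] w 0.0001 F [-0.6 -0.6  0.3]
z0.0880 t 69.72 p [ 0.6327 -0.2514  0.0886] w -0.0001 F [ 1.2 -1.2  1. ]
z0.0865 t 70.12 p [ 0.6326 -0.2513  0.0867] w -0.0003 F [ 1.5 -1.   3.1]
z0.0850 t 70.52 p [ 0.6325 -0.2513  0.0851] w 0.0003 F [ 1.1 -1.3  2.9]
z0.0835 t 70.92 p [ 0.6325 -0.2513  0.0836] w 0.0001 F [ 1.6 -0.9  5.2]
z0.0820 t 71.32 p [ 0.6325 -0.2513  0.083 ] w -0.0001 F [-0.7  0.3 12.2]
j6 -1.94
above t 73.46 p [ 0.6268 -0.1867  0.0916] w -0.0 F [ 0.1 -0.7  0.5]
z0.0880 t 73.89 p [ 0.6274 -0.1865  0.0885] w 0.0001 F [ 1.1 -0.9  0.6]
z0.0865 t 74.29 p [ 0.6273 -0.1864  0.0867] w -0.0003 F [ 1.7 -1.2  2.7]
z0.0850 t 74.69 p [ 0.6272 -0.1863  0.0851] w 0.0005 F [ 2.4 -1.7  3.9]
z0.0835 t 75.09 p [ 0.6272 -0.1863  0.0836] w 0.0003 F [ 2.8 -1.9  4.2]
z0.0820 t 75.49 p [ 0.6272 -0.1863  0.083 ] w 0.0 F [ 0.2 -0.1 12.6]
j6 -1.44
 t 78.46 p [0.3809 0.0497 0.2999] w -0.0001 F [-0.3  0.3 -0.4]
```

View pics/t11c.png

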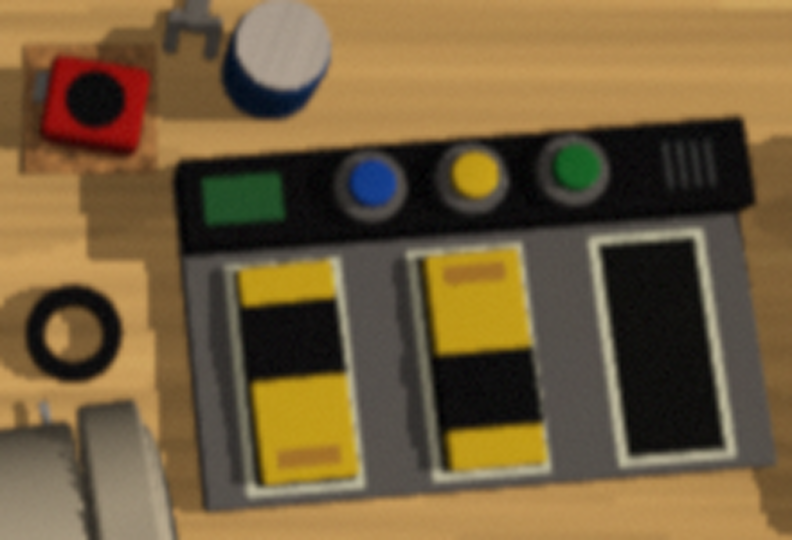

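View pics/t11.png

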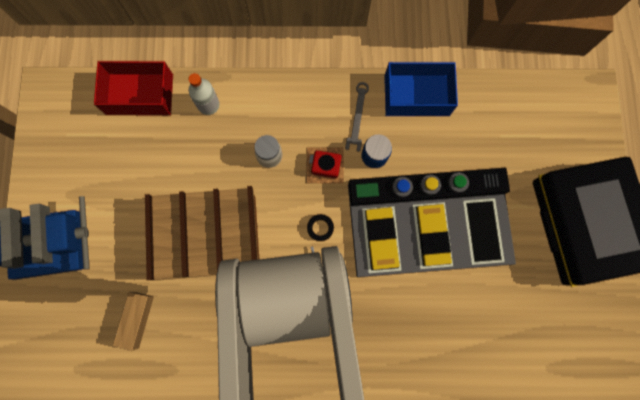

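View pics/s11.png

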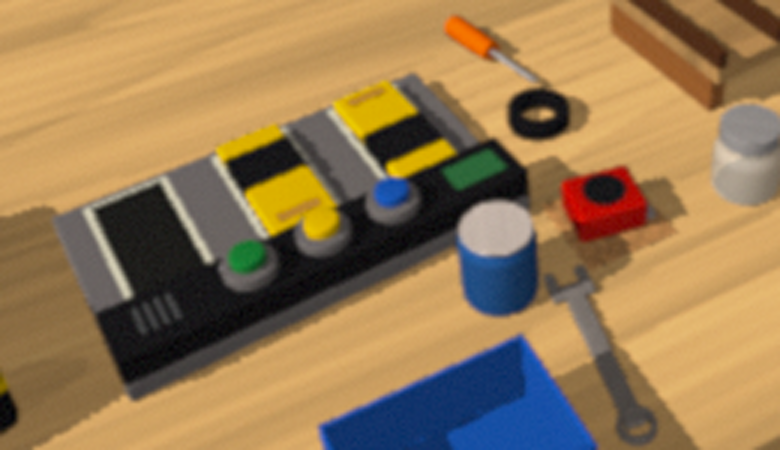

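Both packs lie square on their pads, the tape measure is on the mat (disc at (96,100) in the crop), all three keys are up and the bystanders are in place. I'm handing in.

```bash
python3 -c "
from workcell import hand_in; print(hand_in())"
```

```text
the job is handed in; nothing more can be done
None
```

The job is done and handed in at about 78 s of the 210 s allowed; no verdict is reported.

- **Tape measure:** it is lying flat on the cork mat, about 5 mm from the centre.
- **Packs:** there were two, and both were pushed out, pinched and set on the middle and left pads. They measured within 2 mm of the pad centres and within 0.01 rad of parallel.
- **Keys:** I pressed green, then yellow, then blue, each down to its stop (about 6 mm of travel, around 12 N), letting each rise before the next. The last picture shows all three up.
- **Bystanders:** the roll, jar, can and screwdriver are where they started in the last pictures.

**Mistake, mended:** on its first placing, the first pack went down turned 180° and about 60 mm too near the robot, overhanging the deck edge. A wrist half-turn in my code caused it. I gripped the pack again and set it squarely on its pad before pressing any key.

My last checks turned up no failures.

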